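# Load the tile clamp and rock its setting block free

### The job

Drop the two loose test tiles, one at a time, flat side by side into the bed of the tile clamp while its brass setting block still keeps the sprung jaw open. Then rock the tight setting block side to side across the clamp until it works out and the jaw closes on the tiles, never lifting the clamp off the bench: a straight pull only takes the whole clamp up with it. Finish still holding the block upright just clear above its gap, two or three centimetres over the steel, so that it can go straight back in if the tiles have been caught crooked; leave the jars, the water dropper and the wooden rib where they are.

Things in the scene. Friction and masses are not known exactly. Their poses are not given: they have to be found in the camera images.
- tile_jig: Tile clamp: heavy loose low fixture (about 3 kg; grey cast base 12 mm thick, 130 x 258 mm, on a grippy rubber sheet). Origin: on its underside; x across, y along, z up. In mm in this frame the base spans x +-65, y -133 to 125; tile bed at the +y end (see bed), block in the middle (see block_seat), then springs and a grey spring housing y -129 to -101, top z 40, rod ends to y -148.
- bed (a point): Centre of the tile bed, at (0, 62, 18) mm in the clamp's frame. End fence face y 111, jaw's front bar face y 12 while open: 99 mm of room; side rails 66 mm apart (x +-33). All four flare outward by 3 to 4 mm above z 22, tops z 25 to 28. Tiles lie with their 62 mm along x, 45 mm along y, about 24 mm either side of this point; let them fall in from just above the rails.
- block_seat (a point): Floor of the gap where the block stands, at (0, -35, 12) mm in the clamp's frame. Fixed steel stop post on its +y side (y -25 to -5, x +-20), jaw's back bar on its -y side (y -58 to -45, x +-30), both with tops at z 32 and hard facings z 18 to 32; cheeks 5 mm high keep the foot within 1.5 mm in x.
- jig_jaw (a joint): Sliding jaw (front and back bar in one carriage), m along the clamp's +y, towards the tiles: 0 with the block in, about 0.009 closed on two tiles, 0.014 at its stop. Springs push it to + with about 40 N and squeeze the block's broad faces between back bar and post: a straight pull on the block needs 38 to 53 N, more than the clamp weighs (28 to 34 N).
- setting_block: Setting block: brass 24 (x) x 20 (y) x 35 (z) mm with a black upright handle on top; 160 g, 77 mm tall. Origin: centre of its foot; axes as the clamp's. It must rise 20 mm to be free. Tilted back and forth along the clamp's x (turning about its y) by some +-0.3 rad with a light upward pull of about 10 N, it pivots on one edge, then the other, climbing a few mm each swing.
- block_grip (a point): Middle of the block's handle, 60 mm above its foot (z = 72 mm in the clamp's frame while the block is in). Handle 22 mm (x) x 18 mm (y), from 37 to 77 mm above the foot. Gripped firmly across its 22 mm, it tilts with the hand and does not turn in the fingers.
- tile_1: Glazed test tile lying flat on the bench, 62 mm (x) x 45 mm (y) x 7 mm thick, 35 g. Origin: centre of its underside. Either tile may go in either place.
- tile_3: The other glazed test tile, same size and origin.
- jar_iron: Bystander: squat pigment jar with screw cap, 52 mm across, 52 mm high, origin under its centre.
- jar_cobalt: Bystander: pigment jar, 48 mm across, 58 mm high, origin under its centre.
- water_dropper: Bystander: small bulbous ceramic water dropper, 46 mm across, 38 mm high, origin under its centre.
- wood_rib: Bystander: flat wooden kidney rib, 43 x 110 x 7 mm, origin under its centre.

How it is judged:
By the outcome, as a careful person would: the job done as asked, in the order asked, and still so for the second after the job is handed in, while the arm keeps its last pose, push and grip.
It also fails if it takes over 67 s, if anything falls off the work surface, if the arm or the gripper's body presses on something with over 40 N, if the wrist force passes 120 N, or if a joint passes its speed limit or range.

### The arm

A 6-joint arm with a two-finger parallel gripper is mounted at the origin on the work surface; the furniture and walls round the work are solid. World frame = base frame: x ahead of the robot, y to its left, z up, the work surface at z = 0. Lengths are in m, angles in rad, forces in N, time in s.
With the tool pointing down it reaches from about 0.25 to 0.775 m from the base axis. Payload 4 kg.
Tool frame: the origin (TCP) lies midway between the tips of the shut fingers; the grasp point (between the pads) lies 19 mm behind it; z points along the fingers, y is the line along which they close (so a half turn about z gives the same grasp; the last joint's range is limited). The gripper opens to 85 mm and grips with 20 to 120 N. Pads are 22 mm wide; open, the fingers measure 114 mm over their backs; the gripper's body (76 mm by 85 mm) begins 54 mm behind the grasp point. The pads swing forward as they close: fully open they stand 13 mm farther back than shut.
Start: joints at [1.232, 0.087, 1.371, -0, 1.684, -0.103], TCP at [0.128, 0.535, 0.231] pointing down, gripper open.
Joint ranges: [-3.1, 3.1], [-0.76, 2.03], [0.27, 2.55], [-1.08, 4.22], [0.17, 2.65], [-2.57, 2.57]. Speed limits (rad/s): [2.79, 2.79, 3.14, 3.14, 3.14, 3.14].

### API

Orientations are given as a unit quaternion [x, y, z, w].
In Python, from rig import bot gives the robot as it stands. The module is installed in compiled form; this text tells all that it offers.
- The arm moves only by the shell command python3 -m handwheel 'ROWS' [FORCE]. ROWS is JSON, a list of rows, each a list of 7 numbers: the turn, a rotation vector about the world's x, y, z in units of 60 degrees (1.0 is 60 degrees), then the shift along the world's x, y, z in units of 250 mm (1.0 is 250 mm), then the closure, from -1 (fully open) to 1 (shut). A call has 1 to 10 rows; each row is the pose to reach, as a shift and turn from the pose commanded when the call began; what a row does not reach only later rows make up. A row lasts 1/10 s, in which the tool goes at most 50 mm and 8.59 degrees, less where a joint would pass 70% of its speed; a pose out of reach is approached as far as the arm can. A call with a number of a shift or a turn outside -1 to 1 is refused whole. A call with a gripper value outside its range is refused whole. The fingers move at their own pace and stop on an object; FORCE is the grip in N (left out, the last holds). Time passes only in rows, so rows that repeat a pose let the fingers close. It gives the time, the measured TCP pose, the force, the opening and the grip force at its end, in the units of the state.
- bot.read_state(): the state, without advancing time (a new reading comes with each control period).
- bot.read_camera(name): name is "scene" or "top" or "wrist"; returns (picture, depth): 480x640x3 uint8, red, green, blue; 480x640 float32, m along the optical axis (not along the pixel's ray), 0 where there is no reading.
- bot.camera_params(name): a dict with "intrinsics" (3x3 intrinsics, pixels), "cam_to_world" (4x4, takes a point from camera to world coordinates). Camera axes: x right, y down, z forward; pixel columns grow to the right and rows downward; lengths in m; the calibration is good to about 2 mm. The wrist camera is an equidistant fisheye: a pixel r from the principal point sees the ray r / f radians off the axis. A picture is of the moment at which its call begins: read the wrist's pose just before it. camera_params takes no time and is no camera call; for the wrist camera it gives the pose at the moment of the call.
- bot.hand_in(): hands the job in; it is judged then, once.
The state is a dict: "time_s": time; "qpos": joint angles; "joint_velocities": joint speeds; "joint_efforts": joint torques, N m; "eef_pos": TCP position; "orientation": TCP orientation; "force": force on the tool from outside, world axes, zero at the start; "ft_torque": the same for the moment, N m; "grip_width": opening from 0.0 (shut) to 1.0 (fully open); "grasp_force": force on a finger pad.
Only numpy, scipy, OpenCV 4.12 (cv2) and the standard library are available. Lean on these libraries where they do the work, as an engineer would, in place of code of your own. Each camera call takes 0.05 s, during which the arm holds its last target. There are 200 camera calls.

## Working session

There is one attempt and no reset: what is moved stays moved. The work goes in short steps, Python scripts to look and compute and a shell command to move; the robot and the scene stay as the last step left them, time stands still between calls to the robot, and variables do not carry over. Pictures are saved under pics/ and viewed, at most 10 in all, crops included, and the job is handed in when it is done.

```bash
mkdir -p pics; cat > h.py <<'E'
from rig import bot
import numpy as np, cv2
from scipy.spatial.transform import Rotation as R
def shot(name,fn=None):
    p=bot.camera_params(name); im,d=bot.read_camera(name)
    if fn: cv2.imwrite('pics/'+fn,im[:,:,::-1])
    K=np.array(p['intrinsics']);T=np.array(p['cam_to_world'])
    v,u=np.mgrid[:480,:640]
    P=np.stack([(u-K[0,2])/K[0,0]*d,(v-K[1,2])/K[1,1]*d,d],-1)@T[:3,:3].T+T[:3,3]
    P[d==0]=np.nan
    return im,d,P
E
python3 - <<'E'
from h import *
im,d,P=shot('top','top1.png'); im2,d2,P2=shot('scene','scene1.png')
np.savez('v1.npz',im=im,P=P,im2=im2,P2=P2)
for n in('top','scene'):print(bot.camera_params(n))
print(bot.read_state())
E
```

```text
{'intrinsics': array([[517.57743063,   0.        , 317.42203651],
       [  0.        , 517.57743063, 240.73605202],
       [  0.        ,   0.        ,   1.        ]]), 'cam_to_world': array([[-8.59421972e-03, -9.92878617e-01,  1.18819992e-01,
         4.09911568e-01],
       [-9.99962916e-01,  8.59909846e-03, -4.71638021e-04,
         7.17852529e-02],
       [-5.53465508e-04, -1.18819639e-01, -9.92915700e-01,
         1.17444194e+00],
       [ 0.00000000e+00,  0.00000000e+00,  0.00000000e+00,
         1.00000000e+00]])}
{'intrinsics': array([[537.62372465,   0.        , 323.8906378 ],
       [  0.        , 537.62372465, 236.84553071],
       [  0.        ,   0.        ,   1.        ]]), 'cam_to_world': array([[ 0.63700431,  0.63604971, -0.43550691,  1.08702247],
       [ 0.7707582 , -0.51634149,  0.3732603 , -0.39542995],
       [ 0.01254182, -0.57343894, -0.81915229,  1.07645331],
       [ 0.        ,  0.        ,  0.        ,  1.        ]])}
{'time_s': 0.1, 'qpos': array([ 1.23190462e+00,  8.79203553e-02,  1.37211846e+00, -1.51464003e-05,
        1.68358041e+00, -1.03098477e-01]), 'joint_velocities': array([-0.00032632, -0.00319847, -0.00307675,  0.0025363 , -0.00031196,
        0.00021907]), 'joint_efforts': array([ 2.44269853e-03, -3.53016007e+01, -3.14217353e+01, -1.44365963e-04,
        7.93233106e-03,  2.39207779e-06]), 'eef_pos': array([0.12834833, 0.53435921, 0.23022692]), 'orientation': array([ 1.17624463e-01,  9.93057631e-01, -9.90294305e-04, -2.14770442e-04]), 'force': array([ 0.01836377, -0.64477916,  0.34457576]), 'ft_torque': array([ 0.00093037, -0.01651062, -0.01723507]), 'grasp_force': 0.0, 'grip_width': 1.0011886711879765}
```

View pics/top1.png

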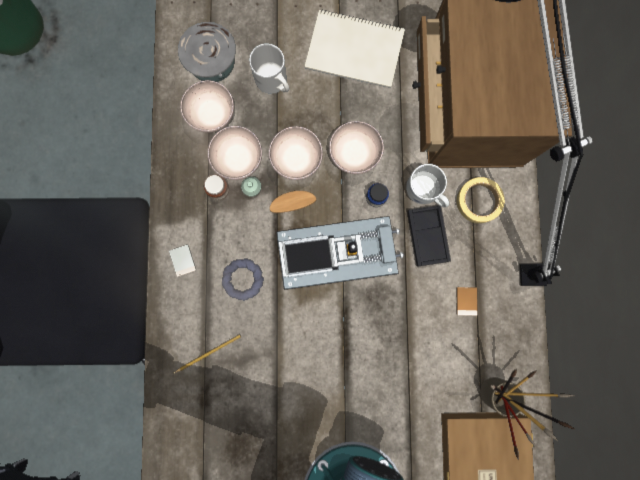

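View pics/scene1.png

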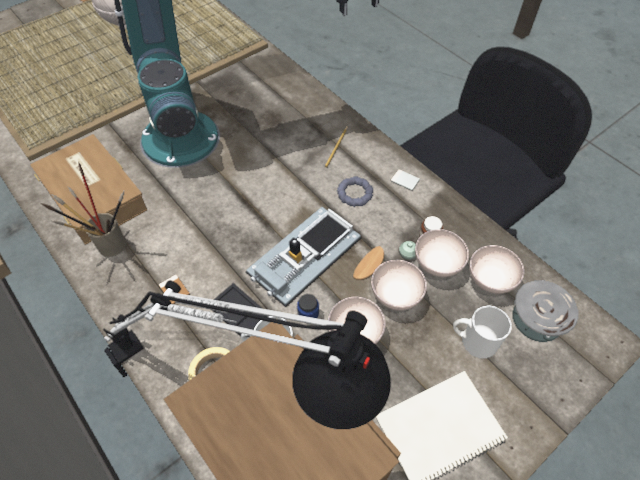

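The top view shows the clamp at about (338,252) with its bed to the left (world +y). A white tile lies at (182,260) and an orange and white one at (467,301). The block handle is at (352,247). Next I measure them.

```bash
python3 - <<'E'
from h import *
z=np.load('v1.npz');im=z['im'];P=z['P']
big=cv2.resize(im[200:330,150:500],None,fx=2.28,fy=2.28,interpolation=cv2.INTER_CUBIC)
cv2.imwrite('pics/crop1.png',big[:,:,::-1])
print('bench z',[np.round(np.nanmedian(P[a:b,c:d,2])*1e3,1) for a,b,c,d in((300,330,250,300),(270,290,190,210),(320,340,455,480),(240,260,160,170))])
for n,(a,b,c,d) in dict(t_left=(235,285,160,205),t_right=(280,322,445,490)).items():
    Q=P[a:b,c:d]; m=(Q[...,2]>0.004); k,l,s,cc=cv2.connectedComponentsWithStats(m.astype(np.uint8))
    i=1+np.argmax(s[1:,4]); q=Q[l==i]; r=cv2.minAreaRect((q[:,:2]*1000).astype(np.float32)); print(n,s[i],r,np.percentile(q[:,2],[5,50,95]))
Q=P[205:300,265:415]; m=(Q[...,2]>0.006)
k,l,s,cc=cv2.connectedComponentsWithStats(m.astype(np.uint8)); i=1+np.argmax(s[1:,4]); q=Q[l==i]
print(cv2.minAreaRect((q[:,:2]*1000).astype(np.float32)),np.percentile(q[:,2],[1,25,50,99]))
h=q[q[:,2]>0.055]; print('handle',len(h),h.mean(0),h.min(0),h.max(0))
m=(np.abs(q[:,2]-0.012)<0.003);print('base',cv2.minAreaRect((q[m][:,:2]*1000).astype(np.float32)))
for n,(u,v) in dict(drop=(251,187),jar1=(215,186),jar2=(377,194),rib=(293,202),ring=(243,280),black=(430,235)).items(): print(n,P[v,u])
E
```

```text
bench z [np.float64(0.6), np.float64(0.4), np.float64(0.4), np.float64(0.7)]
t_left [  6   9  30  33 530] ((509.9902038574219, 380.6980285644531), (71.29225158691406, 53.40147018432617), 19.763896942138672) [0.00466298 0.00735022 0.01091521]
t_right [ 12   6  22  31 515] ((411.0555114746094, -262.4175109863281), (48.19492721557617, 66.61397552490234), 84.43317413330078) [0.00459673 0.00730302 0.01067141]
((524.3087768554688, 20.7734375), (133.5432891845703, 274.4720458984375), 7.414214611053467) [0.00780463 0.01263482 0.01620795 0.08689678]
handle 102 [ 0.52637773 -0.002648    0.08557751] [ 0.51601924 -0.0123798   0.05528877] [0.53917141 0.00642448 0.09360716]
base ((522.8900756835938, 27.124526977539062), (132.23866271972656, 257.8900451660156), 7.4622931480407715)
drop [0.66922095 0.21941727 0.03431436]
jar1 [0.66848322 0.29708077 0.05054926]
jar2 [ 0.64544751 -0.060298    0.05939832]
rib [0.63884446 0.12627995 0.01046185]
ring [0.46225513 0.24023551 0.00219591]
black [ 0.55901423 -0.18232559  0.01881027]
```

View pics/crop1.png

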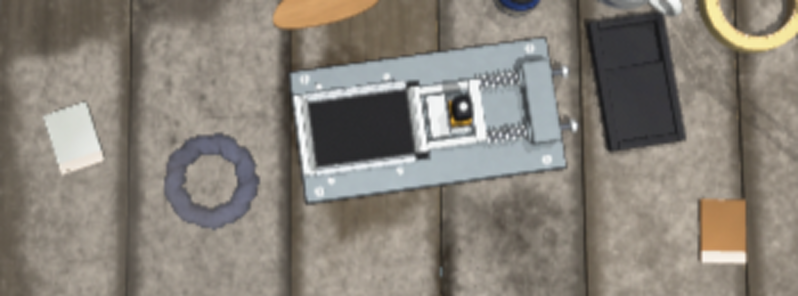

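The crop shows the white tile at about (73,138) and the orange tile with its white end at (723,231). The bed is at (358,128) and the block handle at (460,108). Clamp yaw is about +7.4°. I now move over the white tile.

```bash
python3 -m handwheel '[[0,0,-0.94,0.8,-0.31,0,-1],[0,0,-0.94,0.8,-0.31,0,-1],[0,0,-0.94,0.8,-0.31,0,-1],[0,0,-0.94,0.8,-0.31,0,-1],[0,0,-0.94,0.8,-0.31,0,-1],[0,0,-0.94,0.8,-0.31,0,-1],[0,0,-0.94,0.8,-0.31,0,-1]]' 40
python3 -m handwheel '[[0,0,0,0.73,-0.3,-0.28,-1],[0,0,0,0.73,-0.3,-0.28,-1],[0,0,0,0.73,-0.3,-0.28,-1],[0,0,0,0.73,-0.3,-0.28,-1],[0,0,0,0.73,-0.3,-0.28,-1],[0,0,0,0.73,-0.3,-0.28,-1]]'
cat >> h.py <<'E'
def wrist(fn):
    "orthophoto-ready wrist shot: image, K, T"
    p=bot.camera_params('wrist'); im,d=bot.read_camera('wrist')
    cv2.imwrite('pics/'+fn,im[:,:,::-1]); return im,np.array(p['intrinsics']),np.array(p['cam_to_world'])
def ortho(im,K,T,c,z,half=(0.06,0.06),s=0.0005):
    "resample plane z: rows = -x world, cols = -y world, like the top view"
    xs=np.arange(c[0]+half[0],c[0]-half[0],-s); ys=np.arange(c[1]+half[1],c[1]-half[1],-s)
    X,Y=np.meshgrid(xs,ys,indexing='ij'); Q=np.stack([X,Y,np.full_like(X,z)],-1)
    q=(Q-T[:3,3])@T[:3,:3]; r=np.hypot(q[...,0],q[...,1]); th=np.arctan2(r,q[...,2]); k=th/np.maximum(r,1e-9)
    u=K[0,2]+K[0,0]*k*q[...,0]; v=K[1,2]+K[1,1]*k*q[...,1]
    return cv2.remap(im,u.astype(np.float32),v.astype(np.float32),cv2.INTER_LINEAR),xs,ys
E
python3 - <<'E'
from h import *
s=bot.read_state(); print(s['eef_pos'],s['orientation'],s['time_s'])
im,K,T=wrist('w1.png'); print(K,T.round(3))
o,xs,ys=ortho(im,K,T,(0.51,0.381),0.007)
cv2.imwrite('pics/o1.png',np.hstack([cv2.resize(im,(530,398)),cv2.resize(o,(270,270))[:, :][:398] if 0 else cv2.copyMakeBorder(cv2.resize(o,(270,270)),0,128,0,0,cv2.BORDER_CONSTANT)])[:,:,::-1])
E
```

```text
time_s: 0.8
eef_pos: [0.3293, 0.4565, 0.2304]
orientation: [0.576, 0.818, -0.001, -0.0]
force: [-0.1, 0.6, -0.5]
grip_width: 1.0
grasp_force: 0.0
time_s: 1.4
eef_pos: [0.5116, 0.3807, 0.1588]
orientation: [0.574, 0.819, -0.002, -0.001]
force: [-0.8, 0.5, 0.3]
grip_width: 1.002
grasp_force: 0.0
[0.51160616 0.38069312 0.15881118] [ 0.5741684   0.81873436 -0.00196126 -0.00091859] 1.4
[[371.64829954   0.         321.11654031]
 [  0.         371.64829954 244.56166997]
 [  0.           0.           1.        ]] [[ 0.94   0.325  0.1    0.486]
 [ 0.34  -0.896 -0.286  0.453]
 [-0.004  0.303 -0.953  0.302]
 [ 0.     0.     0.     1.   ]]
```

View pics/o1.png

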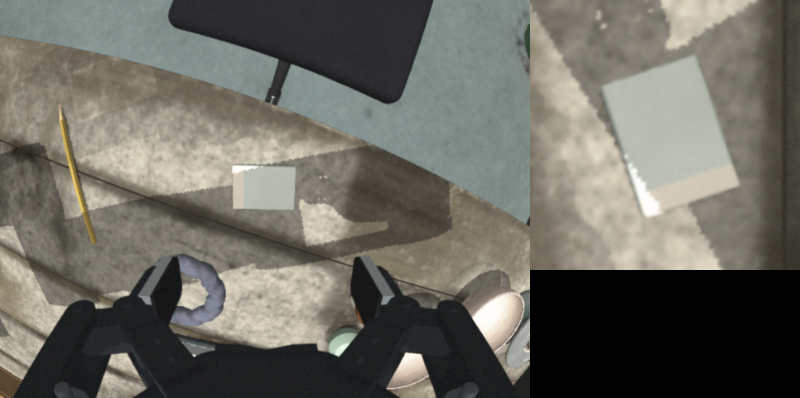

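The wrist view shows the white tile squarely ahead of the fingers. In the orthophoto its corners are (603,86), (694,57), (738,187) and (650,216), giving a centre of about (0.5095, 0.379) and a yaw of about 19.5°. I go down to grip it.

```bash
python3 -m handwheel '[[0,0,0,-0.008,-0.006,-0.2,-1],[0,0,0,-0.008,-0.006,-0.4,-1],[0,0,0,-0.008,-0.006,-0.56,-1],[0,0,0,-0.008,-0.006,-0.6,-1],[0,0,0,-0.008,-0.006,-0.63,-1],[0,0,0,-0.008,-0.006,-0.66,-1],[0,0,0,-0.008,-0.006,-0.66,-1]]' 30
python3 -m handwheel '[[0,0,0,0,0,0,0.2],[0,0,0,0,0,0,0.2],[0,0,0,0,0,0,0.2],[0,0,0,0,0,0,0.2],[0,0,0,0,0,0,0.2],[0,0,0,0,0,0,0.2],[0,0,0,0,0,0,0.2],[0,0,0,0,0,0,0.2]]' 30
```

```text
time_s: 2.15
eef_pos: [0.5098, 0.3818, -0.0019]
orientation: [0.573, 0.82, 0.001, 0.001]
force: [0.4, 0.8, 0.3]
grip_width: 0.998
grasp_force: 0.0
time_s: 2.95
eef_pos: [0.5103, 0.3816, -0.0013]
orientation: [0.573, 0.82, 0.002, 0.001]
force: [-0.4, -0.6, 6.1]
grip_width: 0.705
grasp_force: 32.4
```

```bash
python3 -m handwheel '[[0,0,0,0,0,0.08,0.2],[0,0,0,0,0,0.2,0.2],[0,0,0,0,0,0.4,0.2],[0,0,-0.1,0,-0.15,0.5,0.2],[0,0,-0.21,0,-0.3,0.5,0.2],[0,0,-0.21,0,-0.45,0.5,0.2],[0,0,-0.21,0,-0.55,0.5,0.2],[0,0,-0.21,0,-0.55,0.5,0.2]]' 30
python3 -m handwheel '[[0,0,0,0,-0.12,0,0.2],[0,0,0,0,-0.26,0,0.2],[0,0,0,0,-0.4,0,0.2],[0,0,0,0,-0.5,0,0.2],[0,0,0,0,-0.5,0,0.2],[0,0,0,0,-0.5,0,0.2]]' 30
python3 - <<'E'
from h import *
s=bot.read_state(); print(s['eef_pos'],s['orientation'],s['time_s'],s['grip_width'],s['grasp_force'])
im,K,T=wrist('w2.png')
o,xs,ys=ortho(im,K,T,(0.515,0.085),0.026,half=(0.07,0.11))
cv2.imwrite('pics/o2.png',np.hstack([cv2.resize(im,(400,300)),cv2.resize(o,(400,254))if 0 else cv2.copyMakeBorder(cv2.resize(o,(400,254)),0,46,0,0,cv2.BORDER_CONSTANT)])[:,:,::-1])
E
```

```text
time_s: 3.75
eef_pos: [0.5091, 0.2402, 0.1215]
orientation: [0.661, 0.75, -0.0, 0.0]
force: [-1.2, -0.4, -0.9]
grip_width: 0.707
grasp_force: 32.6
time_s: 4.35
eef_pos: [0.5092, 0.1188, 0.1214]
orientation: [0.66, 0.752, 0.001, -0.0]
force: [0.7, -0.7, -0.6]
grip_width: 0.705
grasp_force: 32.6
[0.5091783  0.11879345 0.12138954] [ 6.59674807e-01  7.51550949e-01  5.04701834e-04 -2.55825255e-04] 4.35 0.7048074922715604 32.62802596203983
```

View pics/o2.png

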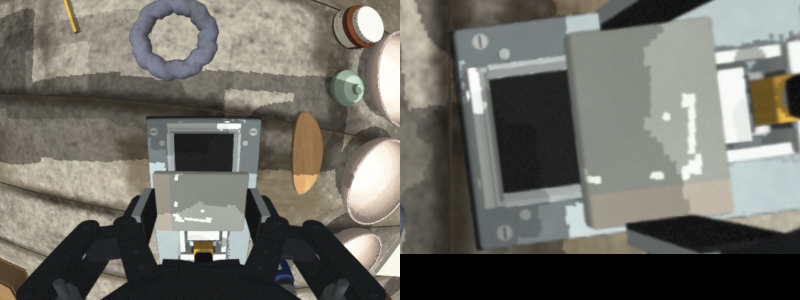

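The tile is held level, with orthophoto corners at (566,38), (585,228), (734,210) and (714,18). The bed is at (535,136) and the clamp's end corners are (453,30) and (480,250). I compute the tile's position relative to the bed from these.

```bash
python3 - <<'E'
from h import *
T=np.array(bot.camera_params('wrist')['cam_to_world']);C=T[:3,3];print('cam',C)
s=bot.read_state();print(s['eef_pos'])
def at(c,r,z):
    p=np.array([.585-(r)*.14/254,.195-(c-400)*.22/400,.026]); return C+(p-C)*(z-C[2])/(p[2]-C[2])
t=np.array([at(*q,.130) for q in((566,38),(585,228),(734,210),(714,18))])
print('tile',t[:,:2].round(4),t.mean(0),np.degrees(np.arctan2(*(t[0]-t[1])[[1,0]])))
b=np.array([at(*q,.012) for q in((453,30),(480,250))]);print('base end',b,b.mean(0),np.degrees(np.arctan2(*(b[0]-b[1])[[1,0]])))
E
```

```text
cam [0.49961131 0.19551469 0.26465366]
[0.50913012 0.11928005 0.12138222]
tile [[0.536  0.1437]
 [0.4769 0.1378]
 [0.4825 0.0916]
 [0.5422 0.0978]] [0.50938241 0.11772134 0.13      ] 5.698436773788948
base end [[0.57250367 0.1641098  0.012     ]
 [0.44413043 0.14838866 0.012     ]] [0.50831705 0.15624923 0.012     ] 6.981921426529778
```

```bash
python3 -m handwheel '[[0,0,0.022,0.014,-0.001,-0.1,0.2],[0,0,0.022,0.014,-0.001,-0.2,0.2],[0,0,0.022,0.014,-0.001,-0.29,0.2],[0,0,0.022,0.014,-0.001,-0.33,0.2],[0,0,0.022,0.014,-0.001,-0.35,0.2],[0,0,0.022,0.014,-0.001,-0.368,0.2],[0,0,0.022,0.014,-0.001,-0.368,0.2],[0,0,0.022,0.014,-0.001,-0.368,0.2]]' 30; python3 -c "
from h import *
for i in range(2):
  s=bot.read_state();print(s['eef_pos'],s['orientation'],s['force']); bot.read_camera('top')"
```

```text
time_s: 5.2
eef_pos: [0.5133, 0.1182, 0.0304]
orientation: [0.651, 0.759, 0.001, 0.001]
force: [-0.1, -0.9, -0.3]
grip_width: 0.705
grasp_force: 32.6
[0.51328153 0.11824889 0.03037988] [6.50661200e-01 7.59367465e-01 7.65008334e-04 6.86516549e-04] [-0.09181495 -0.92736473 -0.33474922]
[0.51331324 0.11820393 0.0304371 ] [6.50717818e-01 7.59318853e-01 8.31804878e-04 7.13039174e-04] [0.56059724 0.17171729 0.37502726]
```

```bash
python3 -m handwheel '[[0,0,0,0,0,0,-1],[0,0,0,0,0,0,-1],[0,0,0,0,0,0,-1],[0,0,0,0,0,0,-1],[0,0,0,0,0,0.05,-1],[0,0,0,0,0,0.2,-1],[0,0,0,0,0,0.4,-1],[0,0,0,0,0,0.52,-1],[0,0,0,0,0,0.52,-1]]' 30
python3 - <<'E'
from h import *
im,K,T=wrist('w3.png')
o,xs,ys=ortho(im,K,T,(0.515,0.085),0.026,half=(0.07,0.11))
cv2.imwrite('pics/o3.png',np.hstack([cv2.resize(im,(400,300)),cv2.copyMakeBorder(cv2.resize(o,(400,254)),0,46,0,0,cv2.BORDER_CONSTANT)])[:,:,::-1])
print(bot.read_state()['eef_pos'],T[:3,3])
z=np.load('v1.npz');t=z['im'][280:322,445:490].astype(int); P=z['P'][280:322,445:490]
m=((P[...,2]>0.0035)).astype(np.uint8)
bg=np.median(t[m==0],axis=0); hsv=cv2.cvtColor(t.astype(np.uint8),cv2.COLOR_RGB2HSV)
m2=((hsv[...,1]>120)|(t.min(-1)>175)).astype(np.uint8)
k,l,s,c=cv2.connectedComponentsWithStats(m2);i=1+np.argmax(s[1:,4])
cn=cv2.findContours((l==i).astype(np.uint8),cv2.RETR_EXTERNAL,cv2.CHAIN_APPROX_NONE)[0][0]
print(s[i],cv2.minAreaRect(cn),bg)
p=bot.camera_params('top');K=p['intrinsics'];T=p['cam_to_world']
for(u,v)in(c[i]+[445,280],):
    r=T[:3,:3]@np.linalg.inv(K)@[u,v,1];print('right tile',T[:3,3]+r*(0.007-T[2,3])/r[2])
E
```

```text
time_s: 6.2
eef_pos: [0.5161, 0.1185, 0.1671]
orientation: [0.651, 0.759, 0.005, 0.005]
force: [1.0, 0.4, 0.6]
grip_width: 1.002
grasp_force: 0.0
[0.51450109 0.11831032 0.16375325] [0.50291499 0.19441848 0.31030584]
[ 12   8  20  27 515] ((21.5, 21.0), (26.0, 19.0), 90.0) [154. 143. 131.]
right tile [ 0.41128276 -0.26203782  0.007     ]
```

View pics/o3.png

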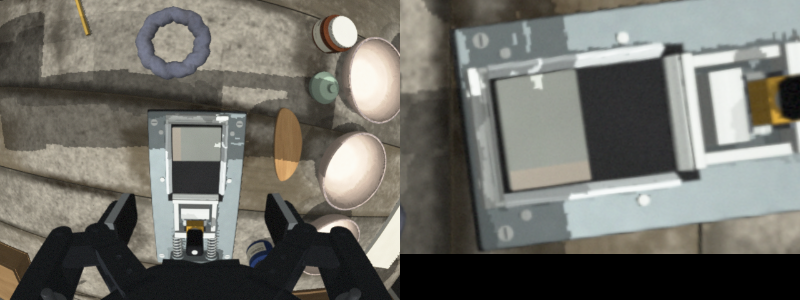

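The first tile lies flat in the bed, with orthophoto edges at columns 496–583 beside the fence at about column 490. That leaves about 51 mm for the second tile. I now go to the orange tile.

```bash
python3 -m handwheel '[[0,0,-0.1,-0.2,-0.8,0,-1],[0,0,-0.146,-0.2,-0.8,0,-1],[0,0,-0.146,-0.2,-0.8,0,-1],[0,0,-0.146,-0.2,-0.8,0,-1],[0,0,-0.146,-0.2,-0.8,0,-1]]' 30
python3 -m handwheel '[[0,0,0,-0.2,-0.73,0,-1],[0,0,0,-0.2,-0.73,0,-1],[0,0,0,-0.2,-0.73,0,-1],[0,0,0,-0.2,-0.73,0,-1],[0,0,0,-0.2,-0.73,0,-1],[0,0,0,-0.2,-0.73,0,-1]]' 30
python3 - <<'E'
from h import *
s=bot.read_state();print(s['eef_pos'],s['orientation'])
im,K,T=wrist('w4.png')
o,xs,ys=ortho(im,K,T,(0.411,-0.262),0.007)
hsv=cv2.cvtColor(o,cv2.COLOR_RGB2HSV); m=((hsv[...,1]>120)&(hsv[...,2]>90)).astype(np.uint8)
m=cv2.morphologyEx(m,cv2.MORPH_OPEN,np.ones((9,9)))
k,l,st,c=cv2.connectedComponentsWithStats(m);i=1+np.argmax(st[1:,4])
cn=cv2.findContours((l==i).astype(np.uint8),cv2.RETR_EXTERNAL,cv2.CHAIN_APPROX_NONE)[0][0];r=cv2.minAreaRect(cn)
print(st[i],r,[(round(xs[0]-b[1]*.0005,4),round(ys[0]-b[0]*.0005,4)) for b in cv2.boxPoints(r)])
cv2.imwrite('pics/o4.png',np.hstack([cv2.resize(im,(320,240)),o])[:,:,::-1])
E
```

```text
time_s: 6.75
eef_pos: [0.4602, -0.0862, 0.1579]
orientation: [0.709, 0.705, -0.002, -0.001]
force: [0.5, 0.5, 1.6]
grip_width: 1.002
grasp_force: 0.0
time_s: 7.35
eef_pos: [0.412, -0.264, 0.158]
orientation: [0.707, 0.707, 0.0, -0.002]
force: [0.3, 0.4, -0.0]
grip_width: 0.999
grasp_force: 0.0
[ 0.41196985 -0.26402988  0.15804845] [ 7.07385806e-01  7.06825903e-01  3.54936416e-04 -1.52908271e-03]
[  75   56   91  101 8709] ((119.96812438964844, 105.66351318359375), (88.78860473632812, 99.31890106201172), 1.569354772567749) [(np.float64(0.394), np.float64(-0.2391)), (np.float64(0.4436), np.float64(-0.2405)), (np.float64(0.4424), np.float64(-0.2849)), (np.float64(0.3927), np.float64(-0.2835))]
```

View pics/o4.png

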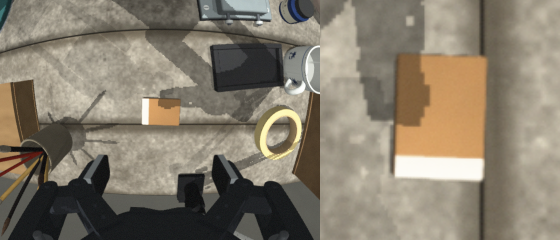

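The orange tile lies straight. In the orthophoto it spans columns 395–485 and rows 55–180, giving a centre of about (0.412, -0.262) and a yaw of about -1.6°. I go down and grip it.

```bash
python3 -m handwheel '[[0,0,-0.027,0,0.007,-0.2,-1],[0,0,-0.027,0,0.007,-0.4,-1],[0,0,-0.027,0,0.007,-0.54,-1],[0,0,-0.027,0,0.007,-0.59,-1],[0,0,-0.027,0,0.007,-0.62,-1],[0,0,-0.027,0,0.007,-0.642,-1],[0,0,-0.027,0,0.007,-0.642,-1],[0,0,-0.027,0,0.007,-0.642,-1]]' 30
python3 -m handwheel '[[0,0,0,0,0,0,0.2],[0,0,0,0,0,0,0.2],[0,0,0,0,0,0,0.2],[0,0,0,0,0,0,0.2],[0,0,0,0,0,0,0.2],[0,0,0,0,0,0,0.2],[0,0,0,0,0,0,0.2]]' 30
```

```text
time_s: 8.2
eef_pos: [0.4137, -0.2635, 0.0006]
orientation: [0.717, 0.697, 0.0, 0.002]
force: [-1.0, 0.2, 0.1]
grip_width: 0.997
grasp_force: 0.0
time_s: 8.9
eef_pos: [0.4131, -0.2633, 0.0006]
orientation: [0.717, 0.697, 0.0, 0.001]
force: [-0.8, 1.7, 5.9]
grip_width: 0.692
grasp_force: 31.0
```

```bash
python3 -m handwheel '[[0,0,0,0,0,0.08,0.2],[0,0,0,0,0,0.2,0.2],[0,0,0,0,0,0.4,0.2],[0,0,0,0.04,0.14,0.56,0.2],[0,0,0.07,0.1,0.3,0.58,0.2],[0,0,0.147,0.16,0.46,0.58,0.2],[0,0,0.147,0.22,0.6,0.58,0.2],[0,0,0.147,0.24,0.66,0.58,0.2],[0,0,0.147,0.24,0.66,0.58,0.2]]' 30
python3 -m handwheel '[[0,0,0,0.06,0.16,0,0.2],[0,0,0,0.12,0.34,0,0.2],[0,0,0,0.16,0.52,0,0.2],[0,0,0,0.184,0.66,0,0.2],[0,0,0,0.184,0.666,0,0.2],[0,0,0,0.184,0.666,0,0.2]]' 30
python3 - <<'E'
from h import *
s=bot.read_state();print(s['eef_pos'],s['orientation'])
im,K,T=wrist('w5.png'); np.savez('w5.npz',im=im,K=K,T=T)
zt=s['eef_pos'][2]+.0065
a=ortho(im,K,T,(0.518,0.075),zt,half=(.06,.08),s=.0004)[0]
b=ortho(im,K,T,(0.518,0.1),0.026,half=(.06,.08),s=.0004)[0]
print(a.shape,zt,T[:3,3]); cv2.imwrite('pics/o5.png',np.hstack([a,b])[:,:,::-1])
E
```

```text
time_s: 9.8
eef_pos: [0.473, -0.0958, 0.1442]
orientation: [0.66, 0.752, 0.0, 0.0]
force: [-0.4, -0.3, -0.3]
grip_width: 0.694
grasp_force: 32.4
time_s: 10.4
eef_pos: [0.5185, 0.0684, 0.1438]
orientation: [0.661, 0.751, -0.0, 0.0]
force: [-0.4, -0.5, -1.0]
grip_width: 0.688
grasp_force: 32.4
[0.51848633 0.06839653 0.1437955 ] [ 6.60655405e-01  7.50689119e-01 -4.41916048e-04  2.94658840e-04]
(301, 400, 3) 0.1502955016413534 [0.50929415 0.14497869 0.28690293]
```

View pics/o5.png

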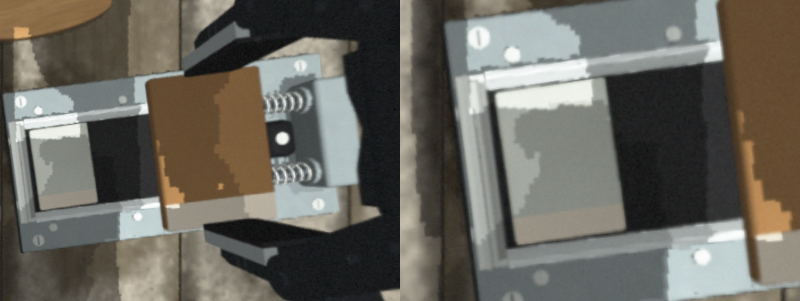

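The left panel shows the held orange tile with corners (147,83), (261,67), (276,215) and (163,232), centred at about (0.518, 0.070). The right panel shows tile 1 in the bed with its inner edge at about (615,153). Only a shift of about 2 mm and a 1.5° turn are needed before lowering and releasing.

```bash
python3 -m handwheel '[[0,0,0.025,0.007,-0.007,-0.12,0.2],[0,0,0.025,0.007,-0.007,-0.26,0.2],[0,0,0.025,0.007,-0.007,-0.37,0.2],[0,0,0.025,0.007,-0.007,-0.42,0.2],[0,0,0.025,0.007,-0.007,-0.44,0.2],[0,0,0.025,0.007,-0.007,-0.452,0.2],[0,0,0.025,0.007,-0.007,-0.452,0.2],[0,0,0.025,0.007,-0.007,-0.452,0.2]]' 30
python3 -m handwheel '[[0,0,0,0,0,0,-1],[0,0,0,0,0,0,-1],[0,0,0,0,0,0,-1],[0,0,0,0,0,0,-1],[0,0,0,0,0,0.05,-1],[0,0,0,0,0,0.2,-1],[0,0,0,0,0,0.4,-1],[0,0,0,0,0,0.52,-1],[0,0,0,0,0,0.52,-1]]' 30
python3 - <<'E'
from h import *
s=bot.read_state();print(s['eef_pos'],s['orientation'])
im,K,T=wrist('w6.png')
b=ortho(im,K,T,(0.52,0.055),0.026,half=(.075,.12),s=.0004)[0]
h=ortho(im,K,T,(0.52,0.0),0.089,half=(.03,.04),s=.0004)[0]
print(b.shape,h.shape,T[:3,3]); h=cv2.copyMakeBorder(h,0,b.shape[0]-h.shape[0],0,0,cv2.BORDER_CONSTANT)
cv2.imwrite('pics/o6.png',np.hstack([b,h])[:,:,::-1])
i,d,P=shot('top'); q=P[205:300,265:415].reshape(-1,3); q=q[(q[:,2]>.07)&(np.abs(q[:,0]-.527)<.03)&(np.abs(q[:,1]+.003)<.02)]
print(len(q),q.mean(0) if len(q) else 0)
E
```

```text
time_s: 11.25
eef_pos: [0.5214, 0.067, 0.0324]
orientation: [0.651, 0.759, 0.001, 0.001]
force: [0.4, 0.9, 1.1]
grip_width: 0.689
grasp_force: 32.5
time_s: 12.15
eef_pos: [0.5239, 0.0672, 0.1686]
orientation: [0.651, 0.759, 0.005, 0.005]
force: [0.4, -0.0, -0.2]
grip_width: 0.996
grasp_force: 0.0
[0.52386169 0.06716748 0.16864889] [0.65104884 0.75900426 0.00461199 0.00516513]
(375, 600, 3) (151, 200, 3) [0.51073804 0.14328548 0.31167033]
224 [0.51442653 0.01163299 0.51572399]
```

View pics/o6.png

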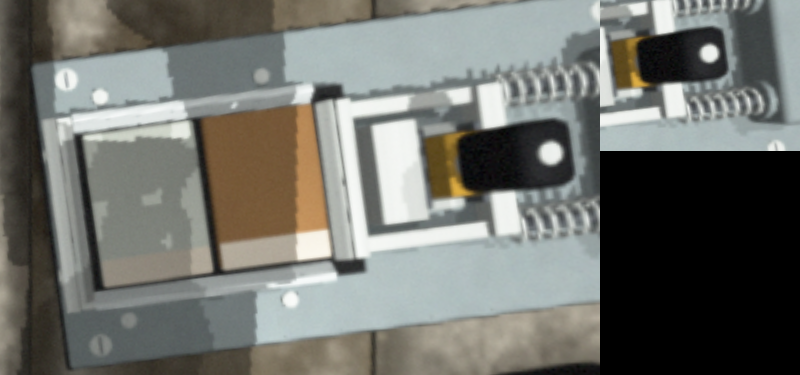

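Both tiles lie flat side by side: the white one at (150,205) and the orange one at (265,185). The handle's white top dot at (709,53) in the right panel puts the handle at about (0.528, -0.003). I go to the block next and grip the handle across clamp x.

```bash
python3 -m handwheel '[[0,0,-0.026,0.016,-0.12,0,-1],[0,0,-0.026,0.016,-0.28,0,-1],[0,0,-0.026,0.016,-0.281,-0.1,-1],[0,0,-0.026,0.016,-0.281,-0.25,-1],[0,0,-0.026,0.016,-0.281,-0.38,-1],[0,0,-0.026,0.016,-0.281,-0.44,-1],[0,0,-0.026,0.016,-0.281,-0.458,-1],[0,0,-0.026,0.016,-0.281,-0.458,-1],[0,0,-0.026,0.016,-0.281,-0.458,-1]]' 30
python3 -c "
from h import *
s=bot.read_state();print(s['eef_pos'],s['orientation'],s['force'],s['ft_torque'])"
```

```text
time_s: 13.15
eef_pos: [0.5247, -0.0032, 0.047]
orientation: [0.661, 0.75, 0.0, 0.0]
force: [0.2, 0.5, 0.0]
grip_width: 0.999
grasp_force: 0.0
[ 0.52469742 -0.00321865  0.04695199] [6.61350337e-01 7.50076981e-01 2.88893124e-04 4.12145758e-04] [0.1607428  0.51816119 0.00111288] [ 0.05469888 -0.02253781 -0.01627316]
```

```bash
python3 -m handwheel '[[0,0,0,0.013,0.002,0.024,-1],[0,0,0,0.013,0.002,0.024,-0.3],[0,0,0,0.013,0.002,0.024,0.2],[0,0,0,0.013,0.002,0.024,0.8],[0,0,0,0.013,0.002,0.024,0.8],[0,0,0,0.013,0.002,0.024,0.8],[0,0,0,0.013,0.002,0.024,0.8],[0,0,0,0.013,0.002,0.024,0.8]]' 25
python3 -c "
from h import *
s=bot.read_state();print(s['eef_pos'],s['orientation'],s['force'],s['ft_torque'])"
```

```text
time_s: 13.95
eef_pos: [0.5279, -0.0026, 0.0525]
orientation: [0.661, 0.75, 0.0, 0.0]
force: [1.7, 0.7, -0.9]
grip_width: 0.251
grasp_force: 29.8
[ 0.52794185 -0.00262912  0.05247494] [6.61312247e-01 7.50110501e-01 4.34977116e-04 3.99349556e-04] [ 1.69086755  0.66019427 -0.85629086] [ 0.12169959 -0.35773944  0.1303127 ]
```

```bash
python3 -m handwheel '[[0,0,0,0,0,0,0.9],[0,0,0,0,0,0,0.9],[0,0,0,0,0,0.004,0.9],[0,0,0,0,0,0.004,0.9],[0,0,0,0,0,0.004,0.9]]' 100
python3 -c "
from h import *
s=bot.read_state();print(s['eef_pos'],s['force'],s['ft_torque'])"
```

```text
time_s: 14.45
eef_pos: [0.5279, -0.0026, 0.0527]
orientation: [0.661, 0.75, 0.0, 0.0]
force: [5.7, 0.9, -5.0]
grip_width: 0.242
grasp_force: 98.2
[ 0.52790026 -0.00260365  0.05266181] [ 5.68547412  0.91235402 -5.03121563] [ 0.14151848 -0.90406579  0.09441871]
```

```bash
python3 -m handwheel '[[-0.012,0.095,0,0.017,0.002,0.008,0.9],[-0.024,0.19,0,0.034,0.004,0.01,0.9],[-0.036,0.284,0,0.0515,0.0065,0.011,0.9],[-0.036,0.284,0,0.0515,0.0065,0.011,0.9]]' 100
python3 -c "
from h import *
s=bot.read_state();print(s['eef_pos'],s['force'],s['ft_torque'],R.from_quat(s['orientation']).as_matrix()[:,2])"
```

```text
time_s: 14.85
eef_pos: [0.5379, -0.0013, 0.0539]
orientation: [0.653, 0.741, -0.117, -0.104]
force: [-5.2, -0.3, 0.0]
grip_width: 0.242
grasp_force: 101.5
[ 0.53792382 -0.0012846   0.05392727] [-5.16195065 -0.27046941  0.02133707] [-0.21840665  0.91158881  0.04665119] [-0.30694799 -0.03813866 -0.95096182]
```

```bash
cat >> h.py <<'E'
def st():
    s=bot.read_state();r=R.from_quat(s['orientation']).as_matrix();n=-r[:,2];th=np.arcsin(n@[.992,.125,0]);p=np.array(s['eef_pos'])
    f=p-.042*n   # foot centre if block rigid in hand
    print('t',s['time_s'],'p',p.round(4),'F',s['force'].round(1),'M',s['ft_torque'].round(2),'tilt',th.round(3),'side',(n@[-.125,.992,0]).round(3),'foot',f.round(4))
E
python3 -m handwheel '[[0.012,-0.094,0,-0.0185,-0.002,0.005,0.9],[0.024,-0.189,0,-0.035,-0.004,0.007,0.9],[0.036,-0.284,0,-0.0515,-0.0065,0.007,0.9]]' 100; python3 -c "from h import *;st()"
python3 -m handwheel '[[0.012,-0.095,0,-0.0165,-0.002,0,0.9],[0.024,-0.19,0,-0.033,-0.004,0,0.9],[0.036,-0.284,0,-0.0495,-0.006,-0.002,0.9],[0.036,-0.284,0,-0.0495,-0.006,-0.002,0.9]]' 100; python3 -c "from h import *;st()"
```

```text
time_s: 15.15
eef_pos: [0.5282, -0.0026, 0.0561]
orientation: [0.661, 0.75, 0.002, 0.002]
force: [8.5, 1.4, -11.8]
grip_width: 0.244
grasp_force: 100.0
t 15.15 p [ 0.5282 -0.0026  0.0561] F [  8.5   1.4 -11.8] M [ 0.23 -1.36  0.03] tilt -0.005 side -0.0 foot [ 0.5284 -0.0026  0.0141]
time_s: 15.55
eef_pos: [0.5145, -0.0042, 0.0564]
orientation: [0.654, 0.741, 0.114, 0.101]
force: [11.9, 0.3, -14.0]
grip_width: 0.24
grasp_force: 100.0
t 15.55 p [ 0.5145 -0.0042  0.0564] F [ 11.9   0.3 -14. ] M [ 0.16 -1.7  -0.04] tilt -0.306 side 0.001 foot [ 0.5271 -0.0027  0.0163]
```

```bash
python3 -m handwheel '[[-0.012,0.094,0,0.0165,0.002,0.004,0.9],[-0.024,0.189,0,0.033,0.004,0.007,0.9],[-0.036,0.284,0,0.0495,0.006,0.009,0.9]]' 100; python3 -c "from h import *;st()"
python3 -m handwheel '[[-0.012,0.095,0,0.0165,0.002,0.001,0.9],[-0.024,0.19,0,0.033,0.004,0.001,0.9],[-0.036,0.284,0,0.0495,0.006,-0.001,0.9],[-0.036,0.284,0,0.0495,0.006,-0.001,0.9]]' 100; python3 -c "from h import *;st()"
```

```text
time_s: 15.85
eef_pos: [0.5248, -0.003, 0.0582]
orientation: [0.662, 0.75, -0.003, -0.003]
force: [-2.6, -0.8, -7.1]
grip_width: 0.242
grasp_force: 102.1
t 15.85 p [ 0.5248 -0.003   0.0582] F [-2.6 -0.8 -7.1] M [-0.01  0.13 -0.02] tilt 0.009 side -0.0 foot [ 0.5244 -0.003   0.0162]
time_s: 16.25
eef_pos: [0.5363, -0.0014, 0.0564]
orientation: [0.653, 0.741, -0.118, -0.105]
force: [-6.6, -0.9, -2.2]
grip_width: 0.243
grasp_force: 102.8
t 16.25 p [ 0.5363 -0.0014  0.0564] F [-6.6 -0.9 -2.2] M [-0.32  1.1  -0.02] tilt 0.317 side -0.001 foot [ 0.5233 -0.003   0.0165]
```

```bash
python3 -m handwheel '[[0.012,-0.094,0,-0.0165,-0.002,0.009,0.9],[0.024,-0.189,0,-0.033,-0.004,0.014,0.9],[0.036,-0.284,0,-0.0495,-0.006,0.017,0.9]]' 100; python3 -c "from h import *;st()"
python3 -m handwheel '[[0.012,-0.095,0,-0.0165,-0.002,0.001,0.9],[0.024,-0.19,0,-0.033,-0.004,0.001,0.9],[0.036,-0.284,0,-0.0495,-0.006,-0.002,0.9],[0.036,-0.284,0,-0.0495,-0.006,-0.002,0.9]]' 100; python3 -c "from h import *;st()"
```

```text
time_s: 16.55
eef_pos: [0.5265, -0.0028, 0.0593]
orientation: [0.662, 0.75, 0.0, -0.0]
force: [9.6, -1.0, -19.9]
grip_width: 0.241
grasp_force: 100.4
t 16.55 p [ 0.5265 -0.0028  0.0593] F [  9.6  -1.  -19.9] M [-0.04 -1.52  0.01] tilt -0.001 side -0.001 foot [ 0.5265 -0.0027  0.0173]
time_s: 16.95
eef_pos: [0.5127, -0.0044, 0.0603]
orientation: [0.655, 0.741, 0.113, 0.099]
force: [10.4, 0.2, -15.5]
grip_width: 0.244
grasp_force: 100.9
t 16.95 p [ 0.5127 -0.0044  0.0603] F [ 10.4   0.2 -15.5] M [-0.08 -1.28 -0.1 ] tilt -0.302 side 0.0 foot [ 0.525  -0.0028  0.0202]
```

```bash
python3 -m handwheel '[[-0.012,0.094,0,0.0165,0.002,0.005,0.9],[-0.024,0.189,0,0.033,0.004,0.010,0.9],[-0.036,0.284,0,0.0495,0.006,0.013,0.9]]' 100; python3 -c "from h import *;st()"
python3 -m handwheel '[[-0.012,0.095,0,0.0165,0.002,0.002,0.9],[-0.024,0.19,0,0.033,0.004,0.002,0.9],[-0.036,0.284,0,0.0495,0.006,0.001,0.9],[-0.036,0.284,0,0.0495,0.006,0.001,0.9]]' 100; python3 -c "from h import *;st()"
```

```text
time_s: 17.25
eef_pos: [0.5223, -0.0032, 0.063]
orientation: [0.662, 0.75, -0.006, -0.005]
force: [-4.7, -1.1, -9.7]
grip_width: 0.247
grasp_force: 102.3
t 17.25 p [ 0.5223 -0.0032  0.063 ] F [-4.7 -1.1 -9.7] M [-0.15  0.53 -0.07] tilt 0.016 side -0.001 foot [ 0.5216 -0.0032  0.021 ]
time_s: 17.65
eef_pos: [0.5352, -0.0015, 0.0619]
orientation: [0.653, 0.74, -0.119, -0.106]
force: [-7.1, -1.4, -7.2]
grip_width: 0.241
grasp_force: 102.7
t 17.65 p [ 0.5352 -0.0015  0.0619] F [-7.1 -1.4 -7.2] M [-0.35  0.97 -0.13] tilt 0.32 side -0.001 foot [ 0.5221 -0.0031  0.022 ]
```

```bash
python3 -m handwheel '[[0.012,-0.094,0,-0.0145,-0.002,0.007,0.9],[0.024,-0.189,0,-0.029,-0.004,0.011,0.9],[0.036,-0.284,0,-0.0435,-0.0055,0.014,0.9]]' 100; python3 -c "from h import *;st()"
python3 -m handwheel '[[0.012,-0.095,0,-0.0165,-0.002,0.001,0.9],[0.024,-0.19,0,-0.033,-0.004,0.001,0.9],[0.036,-0.284,0,-0.0495,-0.006,-0.002,0.9],[0.036,-0.284,0,-0.0495,-0.006,-0.002,0.9]]' 100; python3 -c "from h import *;st()"
```

```text
time_s: 17.95
eef_pos: [0.5257, -0.0027, 0.0646]
orientation: [0.662, 0.75, -0.002, -0.002]
force: [4.4, -1.6, -19.4]
grip_width: 0.239
grasp_force: 101.2
t 17.95 p [ 0.5257 -0.0027  0.0646] F [  4.4  -1.6 -19.4] M [-0.24 -0.65 -0.08] tilt 0.005 side -0.001 foot [ 0.5255 -0.0027  0.0226]
time_s: 18.35
eef_pos: [0.5124, -0.0042, 0.0654]
orientation: [0.655, 0.741, 0.111, 0.098]
force: [8.4, -1.1, -17.9]
grip_width: 0.246
grasp_force: 101.1
t 18.35 p [ 0.5124 -0.0042  0.0654] F [  8.4  -1.1 -17.9] M [-0.24 -0.7  -0.1 ] tilt -0.298 side -0.0 foot [ 0.5247 -0.0026  0.0253]
```

```bash
python3 -m handwheel '[[-0.012,0.094,0,0.0165,0.002,0.005,0.9],[-0.024,0.189,0,0.033,0.004,0.009,0.9],[-0.036,0.284,0,0.0495,0.006,0.011,0.9]]' 100; python3 -c "from h import *;st()"
python3 -m handwheel '[[-0.012,0.095,0,0.0165,0.002,0.001,0.9],[-0.024,0.19,0,0.033,0.004,0.001,0.9],[-0.036,0.284,0,0.0495,0.006,0,0.9],[-0.036,0.284,0,0.0495,0.006,0,0.9]]' 100; python3 -c "from h import *;st()"
```

```text
time_s: 18.65
eef_pos: [0.5229, -0.0029, 0.0682]
orientation: [0.662, 0.75, -0.006, -0.006]
force: [-4.2, -1.5, -12.6]
grip_width: 0.244
grasp_force: 102.5
t 18.65 p [ 0.5229 -0.0029  0.0682] F [ -4.2  -1.5 -12.6] M [-0.18  0.74 -0.05] tilt 0.018 side -0.001 foot [ 0.5221 -0.003   0.0262]
time_s: 19.05
eef_pos: [0.538, -0.001, 0.0662]
orientation: [0.653, 0.741, -0.117, -0.105]
force: [-4.5, -2.1, -17.9]
grip_width: 0.242
grasp_force: 101.9
t 19.05 p [ 0.538  -0.001   0.0662] F [ -4.5  -2.1 -17.9] M [-0.14 -0.07  0.04] tilt 0.316 side -0.002 foot [ 0.5251 -0.0026  0.0262]
```

```bash
python3 -m handwheel '[[0.012,-0.094,0,-0.0155,-0.002,0.005,0.9],[0.024,-0.189,0,-0.032,-0.004,0.008,0.9],[0.036,-0.284,0,-0.0475,-0.006,0.01,0.9]]' 100; python3 -c "from h import *;st()"
python3 -m handwheel '[[0.012,-0.095,0,-0.0165,-0.002,0,0.9],[0.024,-0.19,0,-0.033,-0.004,0,0.9],[0.036,-0.284,0,-0.0495,-0.006,-0.002,0.9],[0.036,-0.284,0,-0.0495,-0.006,-0.002,0.9]]' 100; python3 -c "from h import *;st()"
```

```text
time_s: 19.35
eef_pos: [0.5272, -0.0024, 0.0696]
orientation: [0.662, 0.75, 0.001, -0.0]
force: [6.5, 0.3, -23.3]
grip_width: 0.246
grasp_force: 100.8
t 19.35 p [ 0.5272 -0.0024  0.0696] F [  6.5   0.3 -23.3] M [-0.07 -0.87 -0.07] tilt -0.001 side -0.001 foot [ 0.5272 -0.0023  0.0276]
time_s: 19.75
eef_pos: [0.5121, -0.0036, 0.0704]
orientation: [0.655, 0.741, 0.112, 0.098]
force: [4.2, 1.5, -17.0]
grip_width: 0.242
grasp_force: 101.7
t 19.75 p [ 0.5121 -0.0036  0.0704] F [  4.2   1.5 -17. ] M [0.03 0.25 0.04] tilt -0.299 side -0.001 foot [ 0.5244 -0.002   0.0303]
```

```bash
python3 -m handwheel '[[-0.012,0.094,0,0.0165,0.002,0.004,0.9],[-0.024,0.189,0,0.033,0.004,0.007,0.9],[-0.036,0.284,0,0.0495,0.006,0.009,0.9]]' 100; python3 -c "from h import *;st()"
python3 -m handwheel '[[-0.012,0.095,0,0.0165,0.002,0.001,0.9],[-0.024,0.19,0,0.033,0.004,0.001,0.9],[-0.036,0.284,0,0.0495,0.006,0,0.9],[-0.036,0.284,0,0.0495,0.006,0,0.9]]' 100; python3 -c "from h import *;st()"
```

```text
time_s: 20.05
eef_pos: [0.5227, -0.0022, 0.0727]
orientation: [0.662, 0.75, -0.005, -0.006]
force: [-0.2, 1.5, -4.5]
grip_width: 0.246
grasp_force: 103.8
t 20.05 p [ 0.5227 -0.0022  0.0727] F [-0.2  1.5 -4.5] M [0.9  0.57 0.02] tilt 0.016 side -0.003 foot [ 0.522  -0.0022  0.0307]
time_s: 20.45
eef_pos: [0.5434, -0.001, 0.0752]
orientation: [0.654, 0.742, -0.112, -0.098]
force: [0.4, 0.2, -2.2]
grip_width: 0.241
grasp_force: 103.9
t 20.45 p [ 0.5434 -0.001   0.0752] F [ 0.4  0.2 -2.2] M [ 0.   -0.26  0.02] tilt 0.299 side 0.0 foot [ 0.5311 -0.0025  0.035 ]
```

```bash
python3 -m handwheel '[[0,0,0,0,0,0.02,0.9],[0,0,0,0,0,0.05,0.9],[0.012,-0.094,0,-0.02,-0.002,0.07,0.9],[0.024,-0.189,0,-0.041,-0.005,0.085,0.9],[0.036,-0.284,0,-0.062,-0.007,0.091,0.9],[0.036,-0.284,0,-0.062,-0.007,0.091,0.9],[0.036,-0.284,0,-0.062,-0.007,0.091,0.9],[0.036,-0.284,0,-0.062,-0.007,0.091,0.9]]' 100
python3 - <<'E'
from h import *
st()
im,K,T=wrist('w7.png')
b=ortho(im,K,T,(0.52,0.055),0.026,half=(.075,.12),s=.0004)[0]
ts,_,P=shot('top'); sc,_,P2=shot('scene')
c=cv2.resize(sc[180:320,220:400],(398,310)); t=cv2.resize(ts[205:300,265:415],(398,252))
w=cv2.resize(im,(398,298)); b=cv2.resize(b,(400,250))
L=np.vstack([b,w,])[:560]; Rr=np.vstack([c,t]); H=max(L.shape[0],Rr.shape[0])
w=cv2.resize(im,(400,300))
L=np.vstack([b,w]);Rr=cv2.resize(Rr,(398,550));cv2.imwrite('pics/o7.png',np.hstack([L,Rr])[:,:,::-1])
Q=P[205:300,265:415]; m=(Q[...,2]>0.009)&(Q[...,2]<.015)
k,l,s_,cc=cv2.connectedComponentsWithStats((Q[...,2]>.006).astype(np.uint8))
q=Q[m];print('base',cv2.minAreaRect((q[:,:2]*1000).astype(np.float32)))
E
```

```text
time_s: 21.25
eef_pos: [0.5273, -0.003, 0.1007]
orientation: [0.661, 0.75, 0.001, 0.001]
force: [0.6, -0.8, -1.0]
grip_width: 0.243
grasp_force: 104.0
t 21.25 p [ 0.5273 -0.003   0.1007] F [ 0.6 -0.8 -1. ] M [-0.06  0.02 -0.01] tilt -0.002 side 0.001 foot [ 0.5274 -0.003   0.0587]Traceback (most recent call last):
  File "<stdin>", line 8, in <module>
    return _nx.concatenate(arrs, 0, dtype=dtype, casting=casting)
           ~~~~~~~~~~~~~~~^^^^^^^^^^^^^^^^^^^^^^^^^^^^^^^^^^^^^^^
ValueError: all the input array dimensions except for the concatenation axis must match exactly, but along dimension 1, the array at index 0 has size 400 and the array at index 1 has size 398
```

```bash
python3 -m handwheel '[[0,0,0,0,0,-0.012,0.9],[0,0,0,0,0,-0.012,0.9],[0,0,0,0,0,-0.012,0.9]]' 100
python3 - <<'E'
from h import *
st()
im,K,T=wrist('w8.png')
b=ortho(im,K,T,(0.52,0.055),0.026,half=(.075,.12),s=.0004)[0]
ts,_,P=shot('top'); sc,_,P2=shot('scene')
f=lambda a,h:cv2.resize(a,(400,h))
cv2.imwrite('pics/o8.png',np.hstack([np.vstack([f(b,250),f(im,300)]),np.vstack([f(sc[190:310,230:390],300),f(ts[205:300,265:415],250)])])[:,:,::-1])
Q=P[205:300,265:415]; q=Q[(Q[...,2]>0.009)&(Q[...,2]<.015)];print('base',len(q),cv2.minAreaRect((q[:,:2]*1000).astype(np.float32)))
E
```

```text
time_s: 21.7
eef_pos: [0.5263, -0.0028, 0.0957]
orientation: [0.661, 0.75, -0.0, -0.0]
force: [-0.3, 1.2, -1.6]
grip_width: 0.243
grasp_force: 104.0
t 21.7 p [ 0.5263 -0.0028  0.0957] F [-0.3  1.2 -1.6] M [-0.01  0.01  0.04] tilt 0.001 side -0.0 foot [ 0.5263 -0.0028  0.0537]
base 1390 ((552.2052612304688, 6.7591552734375), (189.8149871826172, 321.6289367675781), 5.93698787689209)
```

View pics/o8.png

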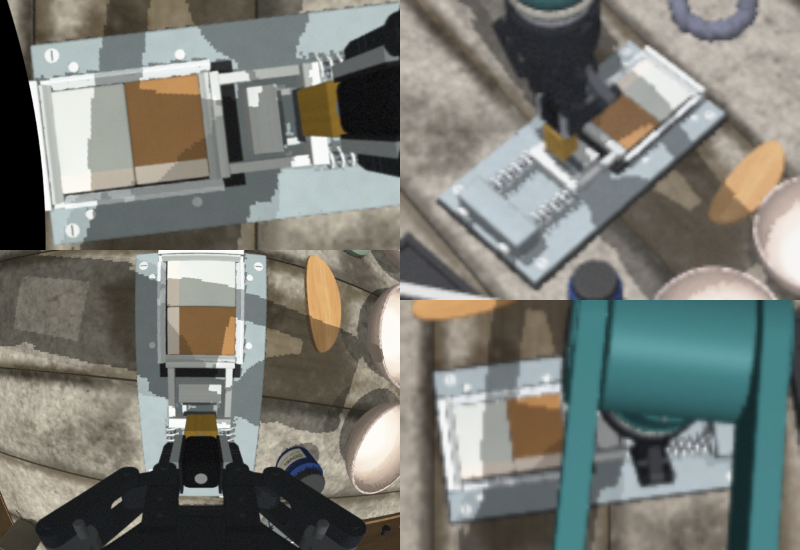

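The jaw has closed: the tiles are butted together at (130,130) with the front bar against them. The brass block hangs upright over its gap at (320,110) in the orthophoto and (560,140) in the scene crop. The top view shows the clamp unmoved. I make a 1.5 mm centring trim and hand in.

```bash
python3 -m handwheel '[[0,0,0,0.006,0,0.004,0.9],[0,0,0,0.006,0,0.004,0.9],[0,0,0,0.006,0,0.004,0.9],[0,0,0,0.006,0,0.004,0.9],[0,0,0,0.006,0,0.004,0.9]]' 100
python3 -c "
from h import *
st();print(bot.hand_in())"
```

```text
time_s: 22.35
eef_pos: [0.5278, -0.0028, 0.0974]
orientation: [0.661, 0.75, 0.0, 0.0]
force: [-0.8, 0.0, -2.0]
grip_width: 0.245
grasp_force: 104.0
t 22.35 p [ 0.5278 -0.0028  0.0974] F [-0.8  0.  -2. ] M [-0.06 -0.01  0.  ] tilt -0.0 side 0.0 foot [ 0.5278 -0.0028  0.0554]
the job is handed in; nothing more can be done
None
```

The job is handed in at 22 s: both tiles lie flat side by side in the bed with the jaw closed on them, the clamp stayed on the bench, and the block is held upright about 25 mm over the steel above its gap.

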